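# Snap the square leg onto the upturned shelf panel

## Robot

A 6-joint arm with a two-finger parallel gripper is mounted at the origin on the work surface. World frame = base frame: x ahead of the robot, y to its left, z up, the work surface at z = 0. Lengths are in m, angles in degrees, forces in N, time in s.
With the tool pointing down it reaches from about 0.25 to 0.775 m from the base axis. Payload 8.9 kg.
Tool frame: the origin (TCP) lies at the very end of the fingers, on their centre line; the grasp point (between the pads) lies 19 mm behind it; z points along the fingers, x is the direction in which the jaws open and shut, and the axes are right-handed (so a half turn about z gives the same grasp; the last joint's range is limited). The gripper opens to 85 mm and grips with 20 to 120 N. Pads are 22 mm wide; open, the fingers measure 114 mm over their backs; the gripper's body (76 mm by 85 mm) begins 54 mm behind the grasp point. The pads swing forward as they close: fully open they stand 13 mm farther back than shut.
Start: joints at [-74.731, 16.656, -8.789, 64.555, 0, 82.019], TCP at [0.207, -0.482, 0.231] pointing down, gripper open.
Joint ranges: [-144.48, 144.48], [-52.06, 99.96], [-74.48, 78.29], [-112.23, 115.85], [-86.99, 84.42], [-180, 180]. Speed limits (degrees/s): [127.2, 127.2, 159.86, 180, 180, 180].

## Interface

Orientations are given as [roll, pitch, yaw] about the fixed x, y, z axes, in that order (R = Rz(yaw) Ry(pitch) Rx(roll)).
In Python, from station import observe, camera, camera_model, job_done gives the robot as it stands.
- The arm moves only by the tool play_rows, never from a script. Its argument "rows" is a list of rows, each an object with "offset": the shift along the world's x, y, z in mm, a list of three; "spin": the turn about the world's z in degrees. In form: [{"offset": [dx, dy, dz], "spin": spin}, ...]. A call has 1 to 12 rows; each row is the pose to reach, as a shift and turn from the pose measured when the call began; what a row does not reach only later rows make up. A row lasts 1/12 s, in which the tool goes at most 41.7 mm and 7.16 degrees, less where a joint would pass 70% of its speed; a pose out of reach is approached as far as the arm can. A call with a gripper value outside its range is refused whole. "jaw" is the closure, from 0 (fully open) to 1 (shut), set as the call begins (left out, the last holds). The fingers move at their own pace and stop on an object; "grip_force" is the grip in N (left out, the last holds). Time passes only in rows, so rows that repeat a pose let the fingers close. It gives the time, the measured TCP pose, the force and the opening at its end, in the units of the state.
- observe(): the state, without advancing time (a new reading comes with each control period).
- camera(name): name is "scene" or "top"; returns (picture, depth): 400x640x3 uint8, blue, green, red; 400x640 float32, m along the optical axis (not along the pixel's ray), 0 where there is no reading.
- camera_model(name): a dict with "fx", "fy", "cx", "cy" (pixels), "position" and "orientation" of the camera in the world. Camera axes: x right, y down, z forward; pixel columns grow to the right and rows downward; lengths in m; the calibration is good to about 2 mm. A picture is of the moment at which its call begins. camera_model takes no time and is no camera call.
- job_done(): hands the job in, once; it reports no verdict.
The state is a dict: "clock": time; "q": joint angles; "joint_vel": joint speeds; "tau": joint torques, N m; "tcp_pos": TCP position; "orientation": TCP orientation; "contact_force": force on the tool from outside, world axes, zero at the start; "torque": the same for the moment, N m; "width": finger opening in m.
Only numpy, scipy, OpenCV 4.12 (cv2) and the standard library are available. Lean on these libraries where they do the work, as an engineer would, in place of code of your own. Each camera call takes 0.05 s, during which the arm holds its last target.

## Task

Fit the square aluminium leg to the shelf panel that lies upside down on the tatami: set its bell mouth over the square stub with the leg's window on the button's side, and slide it down so that it presses the spring button flush, until the button pops out through the window. Push gently and stop when the button has caught, do not ram it; then let go, leaving the leg standing locked and the other loose things where they lie.

Things in the scene. Friction and masses are not known exactly. Their poses are not given: they have to be found in the camera images.
- leg_mid (a point): Leg to fit, loose, standing upright on the tatami: square aluminium tube 120 tall, 30 x 30 outside, 24 x 24 inside, about 0.18 kg, closed on top by a black rubber foot flush with the walls. Lowest 15 mm flare to a square bell mouth (38 opening, 43 over all). Origin: on its axis, 60 above the lower rim; z up. Grip the two walls along its y, 85 to 95 above the rim. A round tube as tall stands nearby.
- leg_window (a point): Middle of the leg's window: a 14 x 14 square hole through the 3 thick wall that faces the leg's +x, its centre 36 above the lower rim and 13.5 from the axis. It must come over the spring button.
- panel: Fixed birch shelf panel lying upside down, 280 x 200 x 18; it reaches -40..+240 in its x and -160..+40 in its y. Origin on the tatami right under the stub's axis, z up. Two birch corner blocks stand on it, tops 48 above the tatami: the 56 square one at the origin holds the stub, the plain 50 square one at x = +200 has none.
- stub_foot (a point): Where the stub's axis leaves the block, 48 above the tatami. The stub is a fixed upright square aluminium bar 21 x 21, sides along the panel's x and y. It was screwed in by hand: its top is anywhere from 114 to 142 above the tatami, not measured. Its +x face carries the spring button, centre 24 below its top. Once caught, the leg's lower rim is 60 (+-2) below the stub's top: 52 to 84 above the tatami.
- snap_button (a joint): Spring button in the stub: round steel pin, 10 in diameter, 7 mm proud; value: how far it is pressed in (m), 0 out, 0.007 flush with the stub, about 0.0055 under the leg's wall. Spring 1.5 N at first, 4 N flush. The bell mouth's slope presses it in as the leg is pushed down with 5 to 10 N; when it pops into the window the leg stops dead within 4 mm and the force climbs at once.
- rail_tube_mid (a point): Bystander: plain round closed aluminium tube, 30 in diameter, 120 tall, standing loose on the tatami; the point is its centre, 60 up.
- mallet: Bystander, loose: mallet with a green rubber head (60 in diameter, 90 long) and a wooden handle 22 thick along its x, 245 long over all, lying; origin on the tatami under its handle.
- hex_key: Bystander, loose: L-shaped aluminium hex key, 7 thick, 100 by 28, lying on the tatami; origin on the underside of the long arm, which runs along its y.
- hinge_a: Bystander, loose: flat chrome hinge, 58 x 58 x 8, lying on the tatami; origin under its centre.
- hinge_b: Bystander, loose: the same hinge, lying on the panel; origin under its centre.
- spare_block: Bystander, loose: birch corner block 50 x 50 x 30 on the tatami; origin under its centre.

How it is judged (in metres and radians):
On the way, in this order (a step that is already met when the one before it is completed fails the run):
1. the leg is over the stub and its wall presses the spring button in (horizontal distance between leg_mid and panel below 0.006 m and angle between leg_mid's own z axis and vertical below 0.09 rad and value of joint snap_button above 0.004 m), for 0.1 s.
2. the button has popped out through the leg's window (horizontal distance between leg_mid and panel below 0.006 m and angle between leg_mid's own z axis and vertical below 0.09 rad and value of joint snap_button below 0.0015 m and z of leg_mid in the frame of panel between 0.11 and 0.146 m and angle between the x axis of leg_mid and the x axis of panel, either way round below 0.15 rad), for 0.2 s.
At the end, for the whole second after the job is handed in: The leg stands on the stub, upright within 0.09 rad, its axis within 6 mm of the stub's, its window on the button's side (yaw within 0.15 rad of the panel's), its centre 110 to 146 mm above the tatami, the button out to within 1.5 mm through the window, the leg at rest and let go (all of step 2 and linear speed of leg below 0.02 m/s); the robot touches nothing.
It fails at once if the leg is rammed: more than 35 N between the leg and the panel with its stub and button (contact force between leg and panel above 35 N).
It fails at once if another loose thing is shifted by more than 30 mm (distance of any of rail_tube_mid, mallet, hex_key, hinge_a, hinge_b, spare_block from where it was at the start of the episode above 0.03 m).
It also fails if it takes over 48 s, if anything falls off the work surface, if the arm or the gripper's body presses on something with over 40 N, if the wrist force passes 120 N, or if a joint passes its speed limit or range.

## Working session

There is one attempt and no reset: what is moved stays moved. The work goes in short steps, Python scripts to look and compute and a tool call to move; the robot and the scene stay as the last step left them, time stands still between calls to the robot, and variables do not carry over. Pictures are saved under pics/ and viewed, and the job is handed in when it is done.

Besides the shell and the picture viewer there is one more tool, called as a command line: name --argument value ..., lists and objects as JSON in quotes. play_rows: Moves the arm, as the interface text tells. Its arguments: {"type":"object","properties":{"rows":{"type":"array"},"jaw":{"type":"number"},"grip_force":{"type":"number"}},"required":["rows"]}

```bash
mkdir -p pics; ls
cat > h.py <<'E'
import numpy as np, cv2
from scipy.spatial.transform import Rotation as R
from station import observe, camera, camera_model, job_done
def T(name):
    m=camera_model(name); return m
E
python3 - <<'E'
from h import *
print(observe())
for n in ("scene","top"):
    print(n,camera_model(n))
    p,d=camera(n); cv2.imwrite(f"pics/{n}0.png",p); np.savez(f"{n}0.npz",p=p,d=d)
E
```

```text
pics
{'clock': 0.0, 'q': array([-7.47312530e+01,  1.66882220e+01, -8.83059696e+00,  6.45562703e+01,
       -7.33869199e-04,  8.20192042e+01]), 'joint_vel': array([-0.02852378, -0.10496837,  0.00762434, -0.03349125,  0.010707  ,
       -0.0500649 ]), 'tau': array([-1.69738767e-03, -5.37139213e+01,  3.31378233e+01,  1.56700920e-02,
       -2.43596987e-04, -4.29558469e-06]), 'tcp_pos': array([ 0.20712219, -0.48193158,  0.2307418 ]), 'orientation': array([-1.79990301e+02,  7.44638930e-02, -6.67504504e+01]), 'contact_force': array([-0.3529017 ,  0.42529812, -0.55933362]), 'torque': array([ 0.01468037,  0.07105155, -0.08426112]), 'width': 0.0857134745022411}
scene {'fx': 389.8201599957053, 'fy': 389.8201599957053, 'cx': 317.3813993927508, 'cy': 207.40622879584404, 'position': array([ 0.8479198 , -0.42637289,  0.91362638]), 'orientation': array([-146.44586281,   -0.2319573 ,   35.76569088])}
top {'fx': 471.4441064272133, 'fy': 471.4441064272133, 'cx': 320.89356815516084, 'cy': 196.9957579427883, 'position': array([ 0.45820057, -0.00936253,  1.65470743]), 'orientation': array([-176.62504499,    0.56022045,  -89.91406004])}
```

View pics/scene0.png

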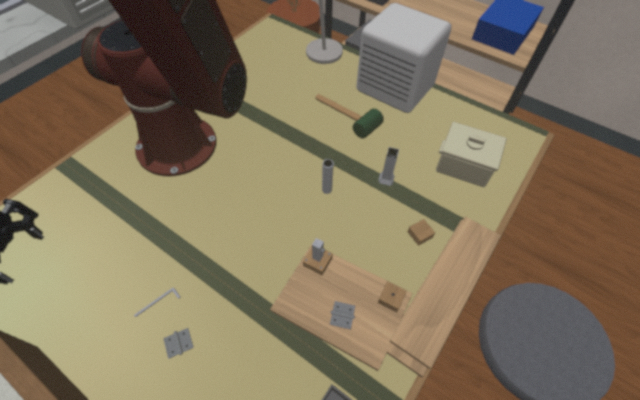

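View pics/top0.png

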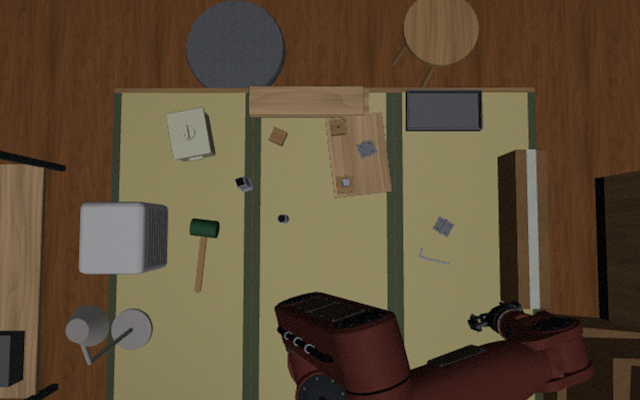

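Run:
```python
from h import *
s=np.load("scene0.npz")['p'];t=np.load("top0.npz")['p']
def c(im,x0,y0,x1,y1,f): return cv2.resize(im[y0:y1,x0:x1],None,fx=f,fy=f,interpolation=cv2.INTER_NEAREST)
cv2.imwrite("pics/a.png",c(s,360,130,420,200,8))
cv2.imwrite("pics/b.png",c(s,265,220,435,330,4))
cv2.imwrite("pics/c.png",c(t,220,105,400,235,4))
```

```text
(no output)
```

View pics/a.png

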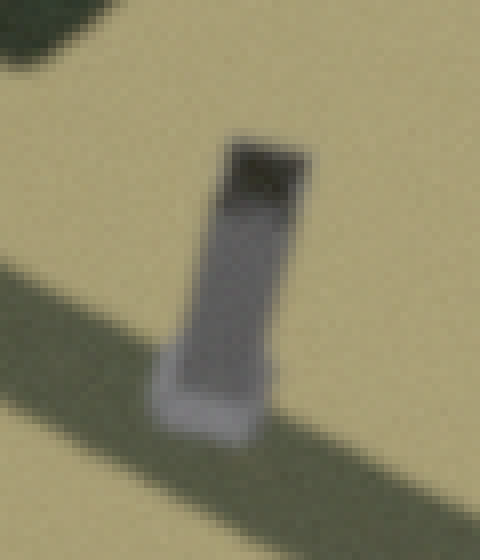

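View pics/b.png

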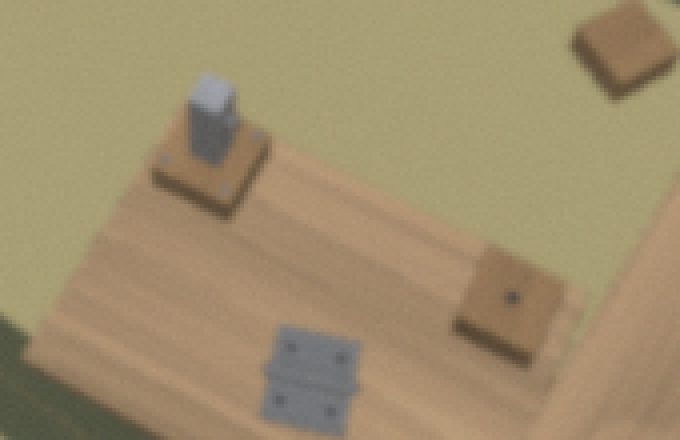

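View pics/c.png

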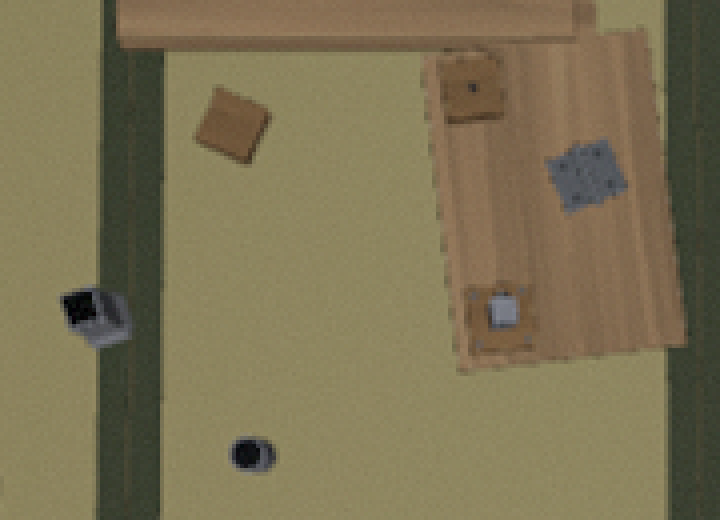

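```bash
cat >> h.py <<'E'
def cloud(n,d):
    m=camera_model(n); v,u=np.mgrid[:400,:640]
    P=np.stack([(u-m['cx'])/m['fx']*d,(v-m['cy'])/m['fy']*d,d],-1)
    Rm=R.from_euler('xyz',m['orientation'],degrees=True).as_matrix()
    return P@Rm.T+m['position']
def proj(n,X):
    m=camera_model(n)
    Rm=R.from_euler('xyz',m['orientation'],degrees=True).as_matrix()
    p=(np.atleast_2d(X)-m['position'])@Rm
    return np.c_[m['fx']*p[:,0]/p[:,2]+m['cx'],m['fy']*p[:,1]/p[:,2]+m['cy']]
def crop(im,x0,y0,x1,y1,f): return cv2.resize(im[y0:y1,x0:x1],None,fx=f,fy=f,interpolation=cv2.INTER_NEAREST)
E
python3 - <<'E'
from h import *
np.set_printoptions(precision=4,suppress=True,linewidth=160)
for n in("top","scene"):
    d=np.load(n+"0.npz")['d'];W=cloud(n,d)
    print(n,"floor z",np.median(W[...,2][d>0]), [ (d==0).mean()])
    def rect(name,box,z0,z1):
        x0,y0,x1,y1=box
        w=W[y0:y1,x0:x1].reshape(-1,3); dd=d[y0:y1,x0:x1].ravel()
        w=w[(dd>0)&(w[:,2]>z0)&(w[:,2]<z1)]
        if len(w)<3: print(name,len(w));return
        r=cv2.minAreaRect((w[:,:2]*1000).astype(np.float32))
        print(name,len(w),"mean",w.mean(0),"z med",np.median(w[:,2]),"rect",r)
    if n=="top":
        rect("legtop",(228,168,260,200),.105,.2); rect("legall",(228,168,260,200),.02,.2)
        rect("tube",(270,205,296,232),.1,.2)
        rect("stub",(335,170,360,196),.09,.2);rect("block",(328,165,365,200),.04,.06)
        rect("block2",(322,112,352,140),.04,.06);rect("panel",(318,108,395,200),.012,.025)
        rect("spare",(262,120,298,152),.02,.04)
    else:
        rect("legtop",(370,135,410,195),.105,.2);rect("legall",(370,135,410,195),.02,.2)
        rect("tube",(315,150,340,200),.1,.2)
        rect("stub",(300,230,335,265),.1,.2);rect("block",(295,230,340,280),.04,.06)
        rect("block2",(370,275,412,320),.04,.06);rect("panel",(265,240,435,370),.012,.025)
E
```

```text
top floor z -0.0014886510788165719 [np.float64(0.00394921875)]
legtop 97 mean [0.6004 0.2717 0.1199] z med 0.12036845623055226 rect ((600.7787475585938, 272.039306640625), (31.766645431518555, 29.980709075927734), 19.86031150817871)
legall 155 mean [0.5989 0.2683 0.0986] z med 0.11674205617850397 rect ((600.6986083984375, 272.1083068847656), (31.861379623413086, 31.499860763549805), 19.794424057006836)
tube 68 mean [0.4809 0.1349 0.1211] z med 0.12082175816216678 rect ((480.1371765136719, 135.18988037109375), (26.32503890991211, 26.55764389038086), 1.7969286441802979)
stub 53 mean [ 0.5997 -0.0729  0.1167] z med 0.11966986827704429 rect ((602.420166015625, -72.90086364746094), (27.662353515625, 19.99422836303711), 4.7547783851623535)
block 211 mean [ 0.5975 -0.0732  0.0496] z med 0.049948956540604605 rect ((599.5325927734375, -73.68887329101562), (56.38017272949219, 56.10399627685547), 7.296605587005615)
block2 227 mean [ 0.7999 -0.0487  0.0486] z med 0.04895780396206462 rect ((809.4286499023438, -48.65811538696289), (90.06182098388672, 78.1778793334961), 89.80358123779297)
panel 369
[... 911 characters left out ...]
73438)
stub 118 mean [ 0.6018 -0.0784  0.1143] z med 0.11718940014057855 rect ((603.0780639648438, -76.2171859741211), (26.992435455322266, 21.57802963256836), 11.185713768005371)
block 346 mean [ 0.6055 -0.0829  0.0469] z med 0.04663745650835299 rect ((600.5540771484375, -77.10230255126953), (56.650264739990234, 56.40837097167969), 8.163825035095215)
block2 457 mean [ 0.7988 -0.0535  0.0466] z med 0.04663225824354433 rect ((798.54345703125, -52.5181999206543), (50.00105667114258, 50.80579376220703), 7.528373718261719)
panel 9018 mean [ 0.7251 -0.136   0.017 ] z med 0.016942663384236667 rect ((714.4910278320312, -80.026611328125), (371.04071044921875, 342.89105224609375), 23.501419067382812)
```

Run:
```python
from h import *
np.set_printoptions(precision=3,suppress=True,linewidth=200)
t=np.load("top0.npz");p=t['p'];d=t['d']
c0=np.array([.6005,.272])
for s in (19.5,109.5,199.5,289.5):
    a=np.radians(s);u=np.array([np.cos(a),np.sin(a)])
    for n in("top","scene"): print(s,n,proj(n,np.r_[c0+u*.0135,.036]), proj(n,np.r_[c0+u*.015,.12]))
print(proj("top",[[.6,.272,.12],[.6,.272,0]]))
print((1000*cloud("top",d)[174:194,234:256,2]).astype(int))
print(p[174:194,234:256].mean(-1).astype(int))
cv2.imwrite("pics/d.png",cv2.resize(np.clip(p[168:200,228:262].astype(float)*2,0,255).astype(np.uint8),None,fx=16,fy=16,interpolation=cv2.INTER_CUBIC))
```

```text
19.5 top [[242.753 179.696]] [[238.111 176.817]]
19.5 scene [[392.635 171.301]] [[398.313 151.835]]
109.5 top [[240.319 184.669]] [[235.257 182.64 ]]
109.5 scene [[388.862 166.785]] [[393.794 146.678]]
199.5 top [[245.279 187.047]] [[241.065 185.426]]
199.5 scene [[383.399 169.233]] [[387.349 149.469]]
289.5 top [[247.711 182.071]] [[243.917 179.597]]
289.5 scene [[387.143 173.789]] [[391.83 154.68]]
[[239.585 181.271]
 [245.775 184.406]]
[[  4   2  -5   6   0  -7   4  -3   4   4   1  -3   3   4   5  -2   6   0   6  -3  -1   6]
 [ 11   3   4   0   1   8   0  10  -2   4  -6   1   1   8  -4   5   7   0   0   0  -1   5]
 [  5   5   1   0   7   6 123 114 119 107  13   3   5  -3  -3  10   3   2   0   0   5   0]
 [  6   0   4 116 122 118 120 118 122 116  87  72   0   0   2   1   5   1   8  -9   2  -3]
 [124 122 117 121 113 117 118 119 120 123 103  77  56  22  15  -1   3  -1  -1   6  -2   0]
 [120 118 120 121 120 116 124 118 121 121 108  91  64  32  13   5   6   1  -2   0   1   0]
 [  1 122 124 120 122 118 118 115 123 116 121  97  69  48  16  15   6  -1   5   0  10  -2]
 [ -5 119 127 122 12
[... 2284 characters left out ...]
3  87  98  85  79  86  83  84  73  61  71  88  82  66  58  55]
 [121 120 125 112 100  99  80  75  82  83  82  82  85  82  89  90  89  93  77  62  52  60]
 [121 124 122 115 112 102  95  83  83  80  81  86  94  96 102 109 112 103  79  60  57  55]
 [122 123 122 125 124 119 114  97  89  94  94 105 105 116 116 111 106  97  82  61  53  56]
 [121 120 124 123 122 123 123 109  99 103 113 117 113 106  95  86  74  61  57  56  54  55]
 [119 122 123 123 119 123 125 115 111 111 104  92  83  77  60  52  55  55  56  60  54  57]
 [123 119 122 121 120 121 121 121 121 121  94  60  50  52  53  55  55  56  61  59  53  56]
 [121 123 122 120 122 122 121 121 121 125  88  53  55  52  55  56  55  58  61  59  56  56]]
```

View pics/d.png

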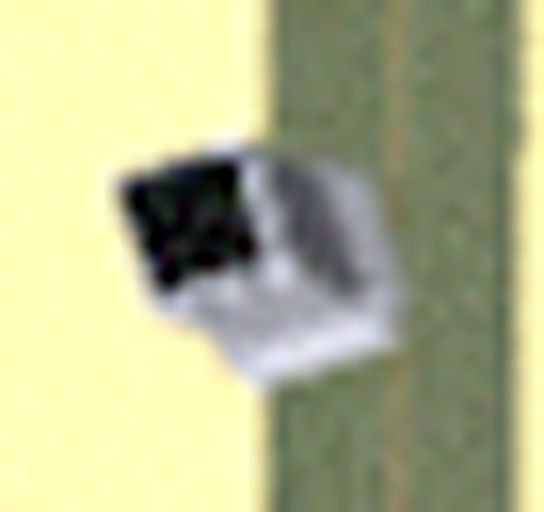

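play_rows --rows '[{"offset": [15,29,0],"spin": 7},{"offset": [31,59,0],"spin": 14},{"offset": [46,88,0],"spin": 21},{"offset": [62,118,0],"spin": 28},{"offset": [78,148,0],"spin": 35},{"offset": [93,178,0],"spin": 42},{"offset": [109,207,0],"spin": 49},{"offset": [124,236,0],"spin": 56},{"offset": [140,266,0],"spin": 63},{"offset": [155,296,0],"spin": 70},{"offset": [171,325,0],"spin": 77},{"offset": [186,355,0],"spin": 84}]' --jaw 0 --grip_force 40

```text
clock: 1.1
tcp_pos: [0.3936, -0.1254, 0.2307]
orientation: [-180.0, 0.1, 17.6]
contact_force: [0.5, 0.2, 0.8]
width: 0.0854
```

play_rows --rows '[{"offset": [17,33,0],"spin": 7.1},{"offset": [35,66,0],"spin": 14.2},{"offset": [52,99,0],"spin": 21.3},{"offset": [69,132,0],"spin": 28.4},{"offset": [86,165,0],"spin": 35.5},{"offset": [104,198,0],"spin": 42.6},{"offset": [121,231,0],"spin": 49.7},{"offset": [138,264,0],"spin": 56.8},{"offset": [156,297,0],"spin": 63.9},{"offset": [173,330,0],"spin": 71},{"offset": [190,363,0],"spin": 78.1},{"offset": [207.4,395,0],"spin": 85.2}]'

```text
clock: 2.1
tcp_pos: [0.6011, 0.2715, 0.2302]
orientation: [-180.0, 0.1, 103.2]
contact_force: [1.0, -1.0, 0.6]
width: 0.0855
```

play_rows --rows '[{"offset": [0,0,0],"spin": 6.6},{"offset": [0,0,0],"spin": 6.6}]'

```text
clock: 2.27
tcp_pos: [0.601, 0.2733, 0.2286]
orientation: [-179.8, 0.1, 110.2]
contact_force: [0.7, -1.1, 0.0]
width: 0.0853
```

Run:
```python
from h import *
p,d=camera("scene"); o=observe(); print(o['clock'],o['tcp_pos'],o['orientation'],o['q'],o['contact_force'])
np.savez("scene1.npz",p=p,d=d)
cv2.imwrite("pics/e.png",crop(p,300,60,460,210,4))
print(proj("scene",[o['tcp_pos'],[.601,.270,.12]]))
```

```text
2.3167 [0.60066927 0.27199606 0.22904244] [-1.79842376e+02  7.52605906e-02  1.09718386e+02] [18.05402168 32.08171211 14.79863028 72.87228944 -0.07980666 -1.66415225] [-0.12263984 -0.76516739 -0.53440295]
[[400.16564582 120.96732204]
 [392.61290461 151.1816278 ]]
```

View pics/e.png

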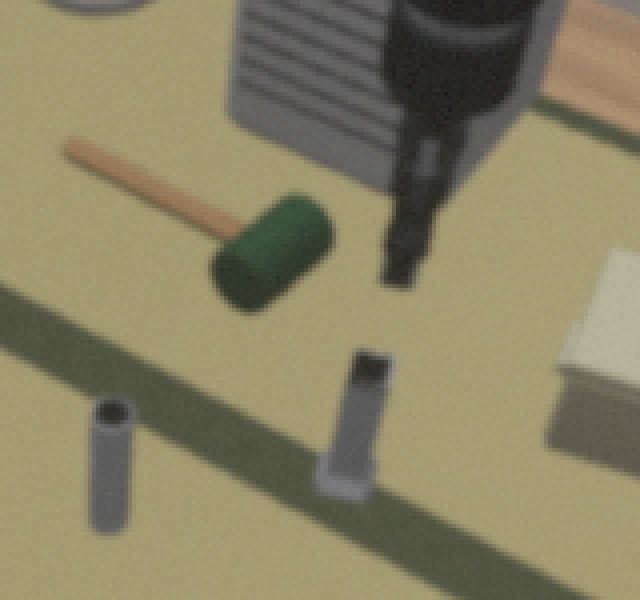

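play_rows --rows '[{"offset": [0,-1,-20],"spin": 0},{"offset": [0.5,-1,-45],"spin": 0},{"offset": [0.5,-1,-70],"spin": 0},{"offset": [0.5,-1,-95],"spin": 0},{"offset": [0.5,-1,-120],"spin": 0},{"offset": [0.5,-1,-140],"spin": 0},{"offset": [0.5,-1,-152],"spin": 0},{"offset": [0.5,-1,-160],"spin": 0},{"offset": [0.5,-1,-160],"spin": 0},{"offset": [0.5,-1,-160],"spin": 0}]'

```text
clock: 3.15
tcp_pos: [0.6015, 0.2707, 0.0699]
orientation: [-179.9, 0.1, 109.6]
contact_force: [0.2, -0.3, 0.1]
width: 0.0851
```

play_rows --rows '[{"offset": [0,0,0],"spin": 0},{"offset": [0,0,0],"spin": 0},{"offset": [0,0,0],"spin": 0},{"offset": [0,0,0],"spin": 0},{"offset": [0,0,0],"spin": 0},{"offset": [0,0,0],"spin": 0},{"offset": [0,0,0],"spin": 0},{"offset": [0,0,0],"spin": 0}]' --jaw 1 --grip_force 40

```text
clock: 3.82
tcp_pos: [0.6019, 0.2708, 0.0703]
orientation: [-179.9, 0.1, 109.6]
contact_force: [-0.3, -0.3, 5.5]
width: 0.029
```

play_rows --rows '[{"offset": [0,0,10],"spin": 0},{"offset": [0,0,30],"spin": 0},{"offset": [0,0,55],"spin": 0},{"offset": [0,0,85],"spin": 0},{"offset": [0,0,115],"spin": 0},{"offset": [0,0,145],"spin": 0},{"offset": [0,0,165],"spin": 0},{"offset": [0,0,170],"spin": 0},{"offset": [0,0,170],"spin": 0},{"offset": [0,0,170],"spin": 0}]'

```text
clock: 4.65
tcp_pos: [0.6014, 0.2706, 0.239]
orientation: [-179.8, 0.1, 109.6]
contact_force: [-0.7, -0.5, -2.5]
width: 0.0296
```

play_rows --rows '[{"offset": [0,-15,0],"spin": -1},{"offset": [0,-45,0],"spin": -2},{"offset": [0,-80,0],"spin": -3},{"offset": [0,-115,0],"spin": -5},{"offset": [0,-150,0],"spin": -6},{"offset": [0,-185,0],"spin": -8},{"offset": [0,-220,0],"spin": -9},{"offset": [-1,-255,0],"spin": -10},{"offset": [-1,-290,0],"spin": -11},{"offset": [-1.3,-320,0],"spin": -12},{"offset": [-1.3,-338,0],"spin": -12.3},{"offset": [-1.3,-345.4,0],"spin": -12.3}]'

```text
clock: 5.65
tcp_pos: [0.5986, -0.078, 0.2371]
orientation: [-179.7, 0.1, 97.1]
contact_force: [0.8, 0.4, -2.1]
width: 0.0295
```

play_rows --rows '[{"offset": [0,0,0],"spin": 0},{"offset": [0,0,0],"spin": 0}]'

```text
clock: 5.82
tcp_pos: [0.5975, -0.0783, 0.2356]
orientation: [-179.5, 0.0, 97.0]
contact_force: [0.4, 0.8, -1.4]
width: 0.0298
```

Run:
```python
from h import *
p,d=camera("scene"); q,e=camera("top");o=observe(); print(o['clock'],o['tcp_pos'],o['orientation'],o['q'],o['contact_force'],o['width'])
np.savez("scene2.npz",p=p,d=d);np.savez("top2.npz",p=q,d=e)
print(proj("scene",o['tcp_pos']))
cv2.imwrite("pics/f.png",crop(p,270,130,370,280,4))
cv2.imwrite("pics/g.png",crop(q,300,150,400,230,6))
```

```text
5.9167 [ 0.59808409 -0.07701291  0.23631524] [-1.79578405e+02  1.05843176e-02  9.71358974e+01] [-14.19258311  25.51257222   5.11506847  69.99136815  -0.16319821
 -21.32788772] [-0.46537261  0.30876518 -2.10499082] 0.029541330741001036
[[316.76343001 215.39817785]]
```

View pics/f.png

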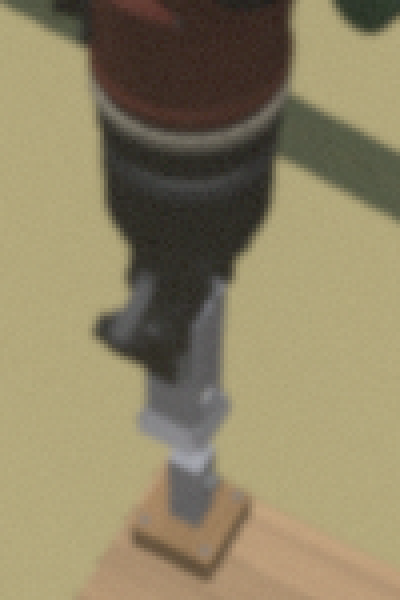

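Run:
```python
from h import *
z=np.load("scene2.npz");p=z['p'];d=z['d']
cv2.imwrite("pics/h.png",cv2.resize(np.clip(p[195:265,295:340].astype(float)*1.6,0,255).astype(np.uint8),None,fx=8,fy=8,interpolation=cv2.INTER_CUBIC))
a=np.radians(7.2);c=np.array([.5985,-.0775])
for s in (7.2,-82.8):
    a=np.radians(s);u=np.array([np.cos(a),np.sin(a)]);v=np.array([-u[1],u[0]])
    for dy in(-.007,.007):
        for z in (.029,.043): print(s,proj("scene",np.r_[c+u*.0150+v*dy,.167+z]))
W=cloud("scene",d)
print((d[200:250,305:330]*1000).astype(int))
```

```text
7.2 [[321.35856621 231.13051836]]
7.2 [[321.4424979 227.7734466]]
7.2 [[324.4528872  226.15749297]]
7.2 [[324.57999399 222.75773208]]
-82.8 [[310.47323936 229.68519478]]
-82.8 [[310.40171423 226.31511176]]
-82.8 [[316.2457748  232.42987392]]
-82.8 [[316.25663685 229.08397447]]
[[   0  691  690 ...  771 1111 1107]
 [ 690  691  689 ... 1112 1111 1106]
 [ 692  690  690 ... 1108 1109 1106]
 ...
 [1026 1026 1027 ... 1028 1027 1027]
 [1022 1024 1026 ... 1023 1023 1026]
 [1023 1022 1024 ... 1026 1021 1023]]
```

View pics/h.png

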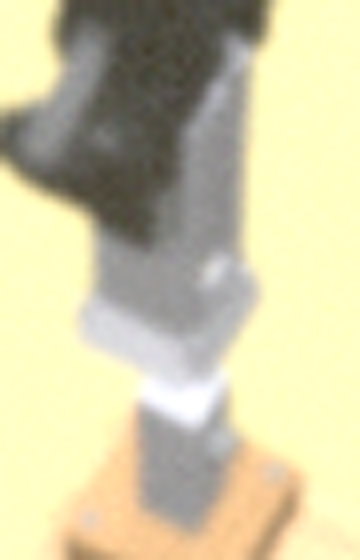

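Run:
```python
from h import *
np.set_printoptions(precision=1,suppress=True,linewidth=160)
z=np.load("scene2.npz");d=z['d'];W=cloud("scene",d)
a=np.radians(7.2);c=np.array([.6,-.0755]);
L=(W[...,:2]-c)@np.array([[np.cos(a),-np.sin(a)],[np.sin(a),np.cos(a)]])*1000
Z=W[...,2]*1000
m=(d>0)&(abs(L[...,0])<45)&(abs(L[...,1])<45)
for lo,hi in((55,100),(100,114),(116,130),(160,172),(172,180),(187,200),(200,215)):
    k=m&(Z>lo)&(Z<hi)
    x,y=L[k].T
    print(lo,hi,k.sum(),"x pct",np.percentile(x,[2,10,50,90,98]),"y",np.percentile(y,[2,10,50,90,98]))
    r=cv2.minAreaRect(L[k].astype(np.float32));print("   ",r)
k=m&(Z>55)&(Z<215)
o=np.argsort(Z[k]); 
for l,zz in zip(L[k][o][::4],Z[k][o][::4]): print(l,round(zz,1),end=' ; ')
```

```text
55 100 96 x pct [-9.6 -7.3  4.2 11.1 16.3] y [-11.5 -11.2 -10.1  -0.5   4. ]
    ((5.254703998565674, -6.140619277954102), (27.921897888183594, 14.985527992248535), 43.49422836303711)
100 114 38 x pct [-9.5 -6.8  6.5 10.6 16.5] y [-11.5 -11.3 -10.1   4.2   7.5]
    ((4.973158359527588, -6.5216217041015625), (26.973400115966797, 14.585333824157715), 42.16969680786133)
116 130 40 x pct [-9.7 -7.9  3.3  8.8  9.5] y [-11.2 -10.4  -5.    3.    8.8]
    ((-0.5168123245239258, -1.1409292221069336), (20.30356788635254, 20.0367488861084), 4.401027202606201)
160 172 82 x pct [-23.5 -17.8   9.6  16.6  17.2] y [-25.1 -24.  -20.5   3.4  12. ]
    ((1.917917251586914, -12.602579116821289), (51.20164489746094, 30.304847717285156), 31.85957145690918)
172 180 73 x pct [-19.8 -14.4   6.3  13.8  14.3] y [-22.6 -21.3 -18.2   5.9  11.3]
    ((3.57175874710083, -11.047727584838867), (48.57744598388672, 25.938955307006836), 43.204383850097656)
187 200 55 x pct [-16.4 -11.5   5.7  11.4  11.7] y [-19.2 -18.8 -17.3   4.5   9.9]
    ((-2.3199634552001953, -3.693675994873047), (31.654624938964844, 28.6230640411
[... 2139 characters left out ...]
7.5] 185.9 ; [ -1.6 -18.7] 186.4 ; [11.4 -6.7] 187.5 ; [11.7  6.4] 189.5 ; [ -1.9 -18.2] 189.8 ; [-16.4 -18.4] 190.7 ; [ 10.9 -15. ] 191.3 ; [-17.2 -17. ] 192.2 ; [  7.6 -17.7] 192.6 ; [  2.8 -17.8] 193.0 ; [ 9.7 -3.8] 194.6 ; [-11.4 -18.5] 195.1 ; [ -9.1 -18.1] 196.4 ; [ -4.  -18.6] 197.0 ; [ -4.8 -17.2] 198.6 ; [-16.3 -18.2] 199.0 ; [11.7 10.4] 200.2 ; [ -7.2 -17.2] 200.9 ; [-18.6 -18.5] 201.7 ; [  3.2 -18.6] 203.1 ; [  5.3 -18. ] 204.0 ; [11.9  9.9] 205.3 ; [-13.7 -18.3] 205.4 ; [11.6  5.8] 206.9 ; [ -4.4 -17.8] 208.0 ; [-18.7 -17.9] 209.0 ; [11.2  6.5] 209.7 ; [-13.5 -18.6] 210.1 ; [-11.2 -18.4] 211.7 ; [ 11.5 -11.9] 212.2 ; [  5.4 -18.2] 212.6 ; [  3.8 -19.6] 213.3 ; [11.9  0.5] 214.8 ;
```

play_rows --rows '[{"offset": [2.8,3.1,0],"spin": 0},{"offset": [2.8,3.1,0],"spin": 0},{"offset": [2.8,3.1,0],"spin": 0},{"offset": [2.8,3.1,0],"spin": 0},{"offset": [2.8,3.1,0],"spin": 0}]'

```text
clock: 6.33
tcp_pos: [0.601, -0.0736, 0.2364]
orientation: [-179.6, 0.0, 97.2]
contact_force: [0.0, -0.4, -1.6]
width: 0.0296
```

```bash
cat > meas.py <<'E'
from h import *
import sys
np.set_printoptions(precision=2,suppress=True,linewidth=160)
o=observe(); print(o['clock'],o['tcp_pos']*1000,o['orientation'],o['contact_force'],o['width'])
p,d=camera("scene");W=cloud("scene",d)
tag=sys.argv[1]; np.savez(f"scene{tag}.npz",p=p,d=d)
a=np.radians(7.2);c=np.array([.6,-.0755]);
L=(W[...,:2]-c)@np.array([[np.cos(a),-np.sin(a)],[np.sin(a),np.cos(a)]])*1000
Z=W[...,2]*1000
m=(d>0)&(abs(L[...,0])<30)&(abs(L[...,1])<30)
def f(lo,hi,half,t):
    k=m&(Z>lo)&(Z<hi);x,y=L[k].T;z=Z[k]
    # faces: +x where y not near lower edge, -y where x not near upper
    mx=np.percentile(x,85);my=np.percentile(y,25)
    fx=np.median(x[(abs(x-mx)<2)&(y>my+4)]);fy=np.median(y[(abs(y-my)<2)&(x<mx-4)])
    print(t,k.sum(),"centre",fx-half,fy+half)
lo,hi=float(sys.argv[2]),float(sys.argv[3])
try: f(55,min(112,lo-22),10.5,"stub")
except Exception as e: print(e)
f(lo,hi,15,"leg")
k=m&(Z>60)&((abs(L).max(-1)>15));print("rim z",np.percentile(Z[k],[1,3,5]))
cv2.imwrite(f"pics/s{tag}.png",cv2.resize(np.clip(p[180:280,280:360].astype(float)*1.6,0,255).astype(np.uint8),None,fx=6,fy=6,interpolation=cv2.INTER_CUBIC))
E
python3 meas.py 3 187 215
```

```text
6.3333 [600.96 -73.56 236.4 ] [-179.59    0.02   97.17] [ 0.03 -0.38 -1.56] 0.02960172841883298
stub 130 centre -0.22959836348188922 -0.057630226648109684
leg 119 centre 0.15835373286315146 0.9118373399001847
rim z [166.18 168.16 170.69]
```

play_rows --rows '[{"offset": [-0.2,-0.8,-8],"spin": 0},{"offset": [-0.2,-0.8,-18],"spin": 0},{"offset": [-0.2,-0.8,-28],"spin": 0},{"offset": [-0.2,-0.8,-36],"spin": 0},{"offset": [-0.2,-0.8,-40],"spin": 0},{"offset": [-0.2,-0.8,-40],"spin": 0},{"offset": [-0.2,-0.8,-40],"spin": 0}]'

```text
clock: 6.97
tcp_pos: [0.6006, -0.0745, 0.1962]
orientation: [-179.6, 0.0, 97.2]
contact_force: [-0.9, 1.2, -1.5]
width: 0.0296
```

```bash
python3 meas.py 4 147 173
```

```text
6.9667 [600.62 -74.49 196.15] [-179.56    0.01   97.15] [-0.87  1.19 -1.53] 0.02959068159858648
stub 101 centre -0.21709879729959525 -0.09488972248366423
leg 99 centre -0.02344515001530567 0.010381686328264195
rim z [126.16 129.04 131.86]
```

View pics/s4.png

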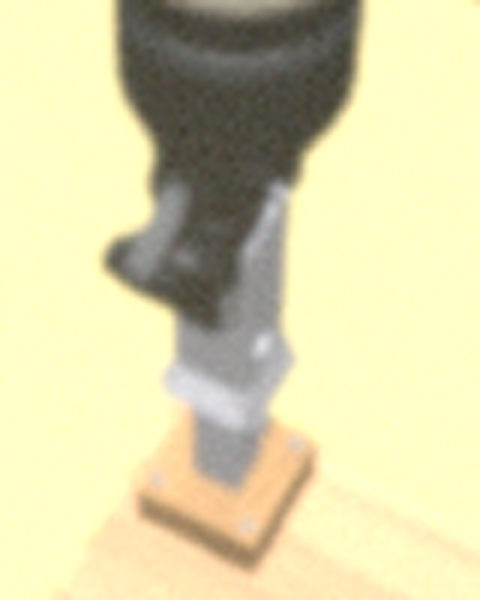

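Leg (bell mouth near crop (225,395), window at (262,345)) is centred over the stub within a few tenths of a mm. Entering.

play_rows --rows '[{"offset": [0,0,-3],"spin": 0},{"offset": [0,0,-6],"spin": 0},{"offset": [0,0,-8],"spin": 0},{"offset": [0,0,-10],"spin": 0},{"offset": [0,0,-12],"spin": 0},{"offset": [0,0,-14],"spin": 0},{"offset": [0,0,-16],"spin": 0},{"offset": [0,0,-18],"spin": 0},{"offset": [0,0,-18],"spin": 0}]'

```text
clock: 7.77
tcp_pos: [0.6006, -0.0745, 0.1781]
orientation: [-179.6, 0.0, 97.2]
contact_force: [-0.8, 0.7, -1.9]
width: 0.0292
```

play_rows --rows '[{"offset": [0,0,-2],"spin": 0},{"offset": [0,0,-4],"spin": 0},{"offset": [0,0,-6],"spin": 0}]'

```text
clock: 8.02
tcp_pos: [0.6007, -0.0745, 0.1719]
orientation: [-179.6, 0.0, 97.2]
contact_force: [0.5, -0.1, -1.2]
width: 0.0299
```

play_rows --rows '[{"offset": [0,0,-2],"spin": 0},{"offset": [0,0,-3.5],"spin": 0},{"offset": [0,0,-5],"spin": 0},{"offset": [0,0,-6],"spin": 0}]'

```text
clock: 8.35
tcp_pos: [0.6006, -0.0745, 0.1657]
orientation: [-179.6, 0.0, 97.2]
contact_force: [0.4, -0.6, -1.9]
width: 0.0292
```

play_rows --rows '[{"offset": [0,0,-1.5],"spin": 0},{"offset": [0,0,-3],"spin": 0},{"offset": [0,0,-4],"spin": 0}]'

```text
clock: 8.6
tcp_pos: [0.6012, -0.0745, 0.1619]
orientation: [-179.6, 0.0, 97.2]
contact_force: [2.0, -0.3, 0.5]
width: 0.0299
```

Button contact begins (+x force, upward force).

play_rows --rows '[{"offset": [0,0,-1.5],"spin": 0},{"offset": [0,0,-3],"spin": 0},{"offset": [0,0,-4],"spin": 0}]'

```text
clock: 8.85
tcp_pos: [0.6015, -0.0746, 0.1579]
orientation: [-179.7, 0.0, 97.2]
contact_force: [0.6, 0.4, 1.4]
width: 0.0297
```

play_rows --rows '[{"offset": [0,0,-1.5],"spin": 0},{"offset": [0,0,-3],"spin": 0},{"offset": [0,0,-4],"spin": 0}]'

```text
clock: 9.1
tcp_pos: [0.6016, -0.0746, 0.1539]
orientation: [-179.7, 0.0, 97.2]
contact_force: [1.4, 0.5, 3.3]
width: 0.0297
```

play_rows --rows '[{"offset": [0,0,-1.5],"spin": 0},{"offset": [0,0,-3],"spin": 0},{"offset": [0,0,-4.5],"spin": 0},{"offset": [0,0,-6],"spin": 0}]'

```text
clock: 9.43
tcp_pos: [0.6016, -0.0746, 0.1477]
orientation: [-179.7, 0.0, 97.2]
contact_force: [1.4, 0.5, 0.9]
width: 0.0297
```

play_rows --rows '[{"offset": [0,0,-1.5],"spin": 0},{"offset": [0,0,-3],"spin": 0},{"offset": [0,0,-4.5],"spin": 0},{"offset": [0,0,-6],"spin": 0}]'

```text
clock: 9.77
tcp_pos: [0.6016, -0.0746, 0.1415]
orientation: [-179.7, 0.0, 97.2]
contact_force: [1.8, 0.4, 1.2]
width: 0.0295
```

```bash
python3 meas.py 5 97 120
```

```text
9.7667 [601.6  -74.59 141.5 ] [-179.68    0.03   97.16] [1.84 0.45 1.2 ] 0.029498302571673584
stub 40 centre 11.380604738165154 -10.684284079262401
leg 74 centre 1.0212529015810041 -0.24006923727199236
rim z [73.29 78.89 84.17]
```

View pics/s5.png

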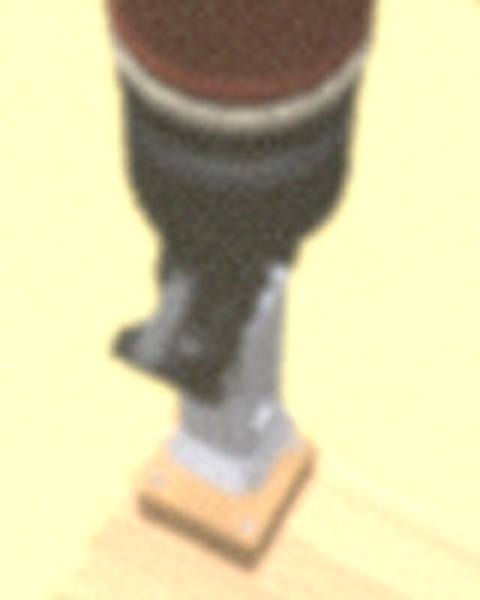

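play_rows --rows '[{"offset": [0,0,-1],"spin": 0},{"offset": [0,0,-2],"spin": 0},{"offset": [0,0,-3],"spin": 0},{"offset": [0,0,-4],"spin": 0},{"offset": [0,0,-5],"spin": 0}]'

```text
clock: 10.23
tcp_pos: [0.6015, -0.0746, 0.1361]
orientation: [-179.7, 0.0, 97.2]
contact_force: [1.6, 0.2, 0.6]
width: 0.0299
```

play_rows --rows '[{"offset": [0,0,-1],"spin": 0},{"offset": [0,0,-2],"spin": 0},{"offset": [0,0,-3],"spin": 0}]'

```text
clock: 10.48
tcp_pos: [0.6015, -0.0745, 0.1329]
orientation: [-179.7, 0.0, 97.2]
contact_force: [2.2, -0.1, -1.8]
width: 0.0295
```

play_rows --rows '[{"offset": [0,0,-1],"spin": 0},{"offset": [0,0,-1.5],"spin": 0}]'

```text
clock: 10.65
tcp_pos: [0.6007, -0.0744, 0.1308]
orientation: [-179.6, 0.0, 97.2]
contact_force: [-0.5, 0.2, -2.1]
width: 0.0294
```

play_rows --rows '[{"offset": [0,0,-1],"spin": 0},{"offset": [0,0,-1.5],"spin": 0}]'

```text
clock: 10.82
tcp_pos: [0.6, -0.0744, 0.1288]
orientation: [-179.5, -0.0, 97.2]
contact_force: [0.2, -0.1, -1.3]
width: 0.0295
```

play_rows --rows '[{"offset": [0,0,-0.7],"spin": 0},{"offset": [0,0,-0.7],"spin": 0}]'

```text
clock: 10.98
tcp_pos: [0.6, -0.0744, 0.128]
orientation: [-179.5, -0.0, 97.1]
contact_force: [-0.2, -0.3, -1.1]
width: 0.0294
```

```bash
python3 meas.py 6 84 108
```

```text
10.9833 [600.   -74.4  127.97] [-179.48   -0.02   97.15] [-0.18 -0.3  -1.1 ] 0.02942560327541254
stub 39 centre 9.439201170345768 -9.047601472702645
leg 73 centre -0.5182644312227787 0.38205670409685766
rim z [62.35 67.11 98.61]
```

View pics/s6.png

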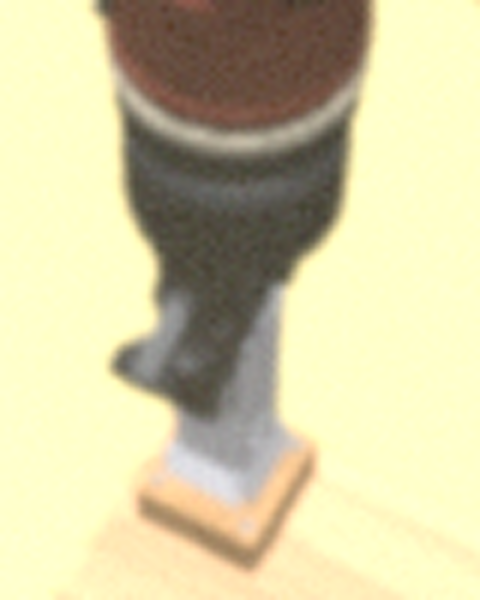

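play_rows --rows '[{"offset": [0,0,-0.8],"spin": 0},{"offset": [0,0,-0.8],"spin": 0}]'

```text
clock: 11.2
tcp_pos: [0.6001, -0.0744, 0.1276]
orientation: [-179.5, -0.0, 97.2]
contact_force: [-0.8, -0.1, 3.7]
width: 0.0296
```

play_rows --rows '[{"offset": [0,0,-0.6],"spin": 0},{"offset": [0,0,-0.6],"spin": 0}]'

```text
clock: 11.37
tcp_pos: [0.6002, -0.0744, 0.1275]
orientation: [-179.5, -0.0, 97.2]
contact_force: [-1.7, 1.5, 5.5]
width: 0.0297
```

Force climbs at the stop with the button's side load gone: caught. Unload and release.

play_rows --rows '[{"offset": [0,0,0.6],"spin": 0},{"offset": [0,0,0.6],"spin": 0}]'

```text
clock: 11.53
tcp_pos: [0.6002, -0.0744, 0.1281]
orientation: [-179.5, 0.0, 97.2]
contact_force: [-1.1, 0.2, -1.0]
width: 0.0296
```

play_rows --rows '[{"offset": [0,0,0],"spin": 0},{"offset": [0,0,0],"spin": 0},{"offset": [0,0,0],"spin": 0},{"offset": [0,0,0],"spin": 0},{"offset": [0,0,0],"spin": 0},{"offset": [0,0,0],"spin": 0},{"offset": [0,0,0],"spin": 0},{"offset": [0,0,0],"spin": 0}]' --jaw 0

```text
clock: 12.2
tcp_pos: [0.6002, -0.0744, 0.1281]
orientation: [-179.5, 0.0, 97.2]
contact_force: [0.3, 0.2, 1.0]
width: 0.0856
```

play_rows --rows '[{"offset": [0,0,8],"spin": 0},{"offset": [0,0,25],"spin": 0},{"offset": [0,0,50],"spin": 0},{"offset": [0,0,75],"spin": 0},{"offset": [0,0,100],"spin": 0},{"offset": [0,0,125],"spin": 0},{"offset": [0,0,145],"spin": 0},{"offset": [0,0,150],"spin": 0},{"offset": [0,0,150],"spin": 0}]'

```text
clock: 12.95
tcp_pos: [0.6011, -0.0747, 0.2801]
orientation: [-179.7, 0.1, 97.2]
contact_force: [-0.0, -0.1, -0.8]
width: 0.0854
```

play_rows --rows '[{"offset": [-25,5,0],"spin": 0},{"offset": [-55,10,0],"spin": 0},{"offset": [-85,15,0],"spin": 0},{"offset": [-115,20,0],"spin": 0},{"offset": [-140,25,0],"spin": 0},{"offset": [-150,30,0],"spin": 0},{"offset": [-150,30,0],"spin": 0},{"offset": [-150,30,0],"spin": 0}]'

```text
clock: 13.62
tcp_pos: [0.4514, -0.0446, 0.2798]
orientation: [-179.7, 0.1, 97.2]
contact_force: [0.8, -0.5, -0.5]
width: 0.0853
```

```bash
python3 meas.py 7 84 165
python3 - <<'E'
from h import *
q,e=camera("top"); cv2.imwrite("pics/top7.png",q)
z=np.load("scene7.npz");d=z['d'];W=cloud("scene",d)
r=W[215:275,290:345].reshape(-1,3);r=r[(r[:,2]>.17)&(r[:,2]<.19)]
print(len(r),np.median(r,0),cv2.minAreaRect((r[:,:2]*1000).astype(np.float32)))
E
```

```text
13.6167 [451.35 -44.56 279.8 ] [-179.74    0.08   97.16] [ 0.8  -0.52 -0.47] 0.0853396903689071
stub 47 centre 12.136480902711305 -10.864590189013878
leg 327 centre -1.9279674521090193 -0.13133456640640873
rim z [60.21 60.74 61.48]
185 [ 0.59581103 -0.07778318  0.17473232] ((595.0869140625, -76.56871032714844), (31.26634407043457, 32.110416412353516), 3.673029899597168)
```

View pics/s7.png

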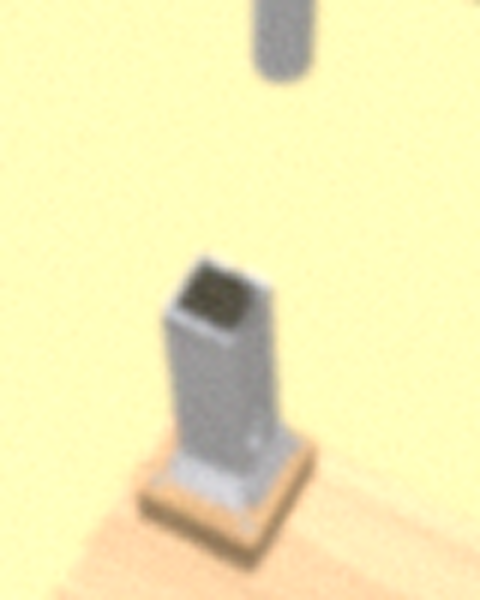

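View pics/top7.png

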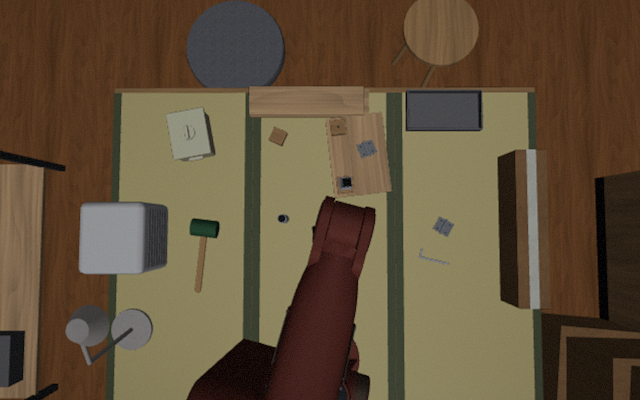

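```bash
cat > tilt.py <<'E'
from h import *
np.set_printoptions(precision=2,suppress=True,linewidth=160)
for n in ("scene","top"):
  p,d=camera(n);W=cloud(n,d)
  a=np.radians(7.2);c=np.array([.6,-.0755])
  L=(W[...,:2]-c)@np.array([[np.cos(a),-np.sin(a)],[np.sin(a),np.cos(a)]])*1000
  Z=W[...,2]*1000; m=(d>0)&(abs(L).max(-1)<30)
  if n=="top":
    k=m&(Z>165)&(Z<195);print("top rect",k.sum(),cv2.minAreaRect(L[k].astype(np.float32)), Z[k].mean());continue
  for lo in range(78,175,12):
    k=m&(Z>lo)&(Z<lo+12);x,y=L[k].T
    mx=np.percentile(x,90);my=np.percentile(y,10)
    A=x[(abs(x-mx)<2)&(y>my+5)];B=y[(abs(y-my)<2)&(x<mx-5)]
    print(lo+6,np.median(A) ,np.median(B),len(A),len(B))
  k=m&(Z>170);print("rect",cv2.minAreaRect(L[k].astype(np.float32)),Z[k].mean())
E
python3 tilt.py
```

```text
84 15.480296141737874 -15.431893294734763 13 20
96 14.842119385505173 -15.459862169875002 17 23
108 13.923081379905716 -15.275395566253037 15 21
120 13.29268435757157 -15.062893015014192 15 25
132 12.349951106141805 -15.000217148058228 17 25
144 11.458516542863764 -14.8907039084682 15 24
156 10.6837318111521 -15.03482556524006 21 26
168 9.934828599208426 -14.76644696172681 17 27
180 7.568064450580326 -11.982787104815095 17 14
rect ((-4.9877824783325195, 0.37650108337402344), (32.276405334472656, 30.063419342041016), 88.93973541259766) 174.96500642219675
top rect 90 ((-5.506779670715332, 2.434978485107422), (29.807039260864258, 29.146577835083008), 2.4046542644500732) 177.51287175619083
```

```bash
python3 -c "
from h import *
job_done(); print(observe()['clock'])"
```

```text
the job is handed in; nothing more can be done
the job is handed in; nothing more can be done
```

The leg is on the stub, window on the button's side, locked and let go. I handed the job in after about 13.8 s; no verdict was reported.

- **Catch:** I gripped the leg by its y walls, centred it over the stub to about 0.2 mm by the depth image, and pushed it down slowly. The button's side force appeared under the bell mouth and vanished as the window reached it. The leg then stopped within about 3.5 mm, at a measured push of about 5.5 N. I did not tug the leg upward to prove the lock.
- **Position:** After release the rim is about 59 to 60 mm above the tatami. At its middle the leg's axis is about 1.5 mm from the stub's.
- **Yaw:** It is within about 4° of the panel's. The two cameras differ, giving about 1° and 2.4° off, and an earlier fit gave 3.5°.
- **Lean:** The leg leans about 0.066 rad towards the panel's −x. That matches the full play of the 24 mm bore on the 21 mm stub, and it is inside the 0.09 limit but not perfectly upright.
- **Surroundings:** By eye, the other loose things show no shift in the last top picture, and the gripper is about 150 mm clear of the leg, touching nothing.

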